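Make up the cruet set and the tea tray

TASK

Make up two sets for the table from the things on the clear worktop between the chopping board and the hob. In the wooden cruet carrier stand the pepper mill in the wide well and the white-capped spice jar in the narrow one; on the tea tray stand the tea box upright in the large bay, put the lemon in the small bay beside it and lay the teaspoon flat and lengthwise in the long bay. Leave the dark-capped jar and the garlic where they are.

Things in the scene. Friction and masses are not known exactly. Their poses are not given: they have to be found in the camera images.
- cruet_carrier: Fixed pale-wood block, 98 (its x) x 180 (its y) x 30 mm high, two round wells in its top, a dark bow handle on each end (16 mm out). Origin: centre of underside, z up. Wide well: 74 mm diameter, centre x 0, y +41 mm. Narrow well: 57 mm, centre x 0, y -48.5 mm. Flat well floors 6 mm above the underside (24 mm deep), lined with grey felt, mouths chamfered 3 mm. The mill fits the wide well only.
- tea_tray: Fixed shallow pale-wood tray, 182 (its x) x 244 mm (its y), bow handles on the ends (16 mm out). Origin: centre of underside, z up. Grey felt floor 6 mm up; walls 6 thick, 20 high (-x lip 14). Three bays, x by y: long bay 78 x 232 mm, centre (-46, 0); large bay 84 x 140 mm, centre (+42, +46); small bay 84 x 86 mm, centre (+42, -73).
- pepper_mill: Turned pale-wood pepper mill, 170 mm high, 58 mm in diameter at the foot; ball-shaped head 48 mm in diameter between 123 and 159 mm up, a small metal knob above it. 0.18 kg. Origin: centre of its underside, z up.
- white_cap_jar: Glass spice jar with a WHITE screw cap (the other spice jar's cap is dark), 108 mm high, 46 mm in diameter, the cap from 87 mm up. 0.11 kg. Origin: centre of its underside, z up.
- tea_box: White and green carton of tea, 69 mm (its x) by 124 mm (its y) by 84 mm high, standing. 0.13 kg. Origin: centre of its underside, z up.
- lemon_mid (a point): The middle of a yellow lemon that lies on its side on the worktop, 29 mm above its underside; the lemon is 72 mm long (this frame's x), 57 mm wide (y), 58 mm high. 0.11 kg. z points up at the start.
- teaspoon: Steel teaspoon lying on the worktop, 130 mm long (its x), 26 mm wide at the bowl, 11 mm high at most. 0.02 kg. Origin: centre of its underside.
- dark_cap_jar: Bystander: glass spice jar with a DARK cap, 105 mm high, 41 mm in diameter. Origin: centre of its underside.
- garlic: Bystander: pale garlic bulb, 53 mm wide and high. Origin: underneath its middle.

How it is judged:
At the end, for the whole second after the job is handed in: Mill and white-capped jar upright on their wells' floors (12 mm off centre, 0.1 rad tilt at most); tea box upright on the large bay's floor (14 mm, 0.1 rad); lemon down in the small bay (20 mm); teaspoon on the long bay's floor (32 mm across, 55 along, 0.5 rad); all at rest (x of pepper_mill in the frame of cruet_carrier between -0.012 and 0.012 m and y of pepper_mill in the frame of cruet_carrier between 0.029 and 0.053 m and z of pepper_mill in the frame of cruet_carrier between 0.001 and 0.011 m and angle between each of pepper_mill, white_cap_jar, tea_box's own z axis and vertical below 0.1 rad and x of white_cap_jar in the frame of cruet_carrier between -0.012 and 0.012 m and y of white_cap_jar in the frame of cruet_carrier between -0.0605 and -0.0365 m and z of white_cap_jar in the frame of cruet_carrier between 0.001 and 0.011 m and x of tea_box in the frame of tea_tray between 0.028 and 0.056 m and y of tea_box in the frame of tea_tray between 0.032 and 0.06 m and z of tea_box in the frame of tea_tray between 0.001 and 0.011 m and x of lemon_mid in the frame of tea_tray between 0.022 and 0.062 m and y of lemon_mid in the frame of tea_tray between -0.093 and -0.053 m and z of lemon_mid in the frame of tea_tray between 0.025 and 0.055 m and x of teaspoon in the frame of tea_tray between -0.078 and -0.014 m and y of teaspoon in the frame of tea_tray between -0.055 and 0.055 m and z of teaspoon in the frame of tea_tray between 0.001 and 0.011 m and angle between the x axis of teaspoon and the y axis of tea_tray, either way round below 0.5 rad and linear speed of each of pepper_mill, white_cap_jar, tea_box, teaspoon below 0.02 m/s); the robot touches nothing.
It fails at once if the dark-capped jar is shifted by more than 30 mm (distance of dark_cap_jar from where it was at the start of the episode above 0.03 m).
It fails at once if the garlic is shifted by more than 30 mm (distance of garlic from where it was at the start of the episode above 0.03 m).
It also fails if it takes over 118 s, if anything falls off the work surface, if the arm or the gripper's body presses on something with over 40 N, if the wrist force passes 120 N, or if a joint passes its speed limit or range.

ROBOT

A 6-joint arm with a two-finger parallel gripper is mounted at the origin on a cart in front of the work surface, level with it; the furniture and walls round the work are solid. World frame = base frame: x ahead of the robot, y to its left, z up, the work surface at z = 0. Lengths are in m, angles in rad, forces in N, time in s.
With the tool pointing down it reaches from about 0.35 to 0.975 m from the base axis. Payload 4.9 kg.
Tool frame: the origin (TCP) lies midway between the tips of the shut fingers; the grasp point (between the pads) lies 19 mm behind it; z points along the fingers, y is the line along which they close (so a half turn about z gives the same grasp; the last joint's range is limited). The gripper opens to 85 mm and grips with 20 to 120 N. Pads are 22 mm wide; open, the fingers measure 114 mm over their backs; the gripper's body (76 mm by 85 mm) begins 54 mm behind the grasp point. The pads swing forward as they close: fully open they stand 13 mm farther back than shut.
Start: joints at [-1.356, 0.053, 1.613, -0, 1.476, -0.119], TCP at [0.205, -0.59, 0.231] pointing down, gripper open.
Joint ranges: [-3.01, 3.01], [-1.01, 2.22], [0.06, 2.58], [-1.02, 4.17], [0.09, 2.62], [-3.14, 3.14]. Speed limits (rad/s): [2.57, 2.57, 3.14, 3.14, 3.14, 3.14].

INTERFACE

Orientations are given as a unit quaternion [w, x, y, z].
In Python, from plant import * gives the robot as it stands.
- The arm moves only by the tool jog_arm, never from a script. Its argument "targets" is a list of rows, each a list of 3 entries, a list of its own where there are three numbers: the shift along the tool's x, y, z in units of 25 mm (1.0 is 25 mm), then the turn, a rotation vector about the tool's x, y, z in units of 8 degrees (1.0 is 8 degrees), then the opening in per cent of the stroke, from 0 (shut) to 100 (fully open). A call has 1 to 8 rows; each row is the pose to reach, as a shift and turn from the pose commanded when the call began, along the tool's axes at that moment; what a row does not reach only later rows make up. A row lasts 1/8 s, in which the tool goes at most 62.5 mm and 10.7 degrees, less where a joint would pass 70% of its speed; a pose out of reach is approached as far as the arm can. A call with a gripper value outside its range is refused whole. The fingers move at their own pace and stop on an object; the grip force is fixed at half the most. Time passes only in rows, so rows that repeat a pose let the fingers close. It gives the time, the measured TCP pose, the force, the opening and the grip force at its end, in the units of the state.
- state(): the state, without advancing time (a new reading comes with each control period).
- grab_frame(name): name is "side" or "top" or "wrist"; returns (picture, depth): 384x512x3 uint8, red, green, blue; 384x512 float32, m along the optical axis (not along the pixel's ray), 0 where there is no reading.
- camera_params(name): a dict with "fovy" (degrees; the focal length in pixels is half the picture's height over the tangent of half this angle, whatever the lens; pixels are square), "cx", "cy" (the principal point, pixels), "dist" ([k1, k2, p1, p2, k3] as OpenCV has them; the pictures are not rectified), "rvec" (rotation vector, rad) and "tvec" (3), from world to camera coordinates, as OpenCV has them; the wrist camera has in their place "hand_eye" (4x4, takes a point from camera to tool coordinates, whose origin is the TCP and whose axes are the flange's). Camera axes: x right, y down, z forward; pixel columns grow to the right and rows downward; lengths in m; the calibration is good to about 2 mm. A picture is of the moment at which its call begins: read the wrist's pose just before it. camera_params takes no time and is no camera call.
- job_done(): hands the job in; it is judged then, once.
The state is a dict: "time": time; "joint_pos": joint angles; "joint_vel": joint speeds; "joint_efforts": joint torques, N m; "tool_pos": TCP position; "tool_rot": TCP orientation; "contact_force": force on the tool from outside, world axes, zero at the start; "ft_torque": the same for the moment, N m; "gripper_width": opening from 0.0 (shut) to 1.0 (fully open); "grasp_force": force on a finger pad.
Only numpy, scipy, OpenCV 4.12 (cv2) and the standard library are available. Lean on these libraries where they do the work, as an engineer would, in place of code of your own. Each camera call takes 0.05 s, during which the arm holds its last target. There are 200 camera calls.

## Working session

There is one attempt and no reset: what is moved stays moved. The work goes in short steps, Python scripts to look and compute and a tool call to move; the robot and the scene stay as the last step left them, time stands still between calls to the robot, and variables do not carry over. Pictures are saved under pics/ and viewed, at most 14 in all, crops included, and the job is handed in when it is done.

Besides the shell and the picture viewer there is one more tool, called in YAML: its name, and indented under it one key for each argument. jog_arm: Moves the arm, as the interface text tells. Its arguments: {"type":"object","properties":{"targets":{"type":"array"}},"required":["targets"]}

```bash
mkdir -p pics; ls; cat > h.py <<'E'
from plant import *
import numpy as np, cv2
from scipy.spatial.transform import Rotation as R
def K(p,h=384):
    f=h/2/np.tan(np.radians(p["fovy"])/2); return np.array([[f,0,p["cx"]],[0,f,p["cy"]],[0,0,1]])
def Tcw(name,p,s=None):
    if name!="wrist":
        Rm=cv2.Rodrigues(np.array(p["rvec"],float))[0]; return Rm.T,-Rm.T@np.array(p["tvec"],float)
    q=s["tool_rot"]; T=np.eye(4); T[:3,:3]=R.from_quat([q[1],q[2],q[3],q[0]]).as_matrix(); T[:3,3]=s["tool_pos"]
    T=T@np.array(p["hand_eye"]); return T[:3,:3],T[:3,3]
def rays(name,p,uv):
    n=cv2.undistortPoints(np.array(uv,float).reshape(-1,1,2),K(p),np.array(p["dist"],float)).reshape(-1,2)
    return np.c_[n,np.ones(len(n))]
def onplane(name,uv,z,s=None):
    p=camera_params(name); Rm,t=Tcw(name,p,s); d=rays(name,p,uv)@Rm.T
    return t+d*((z-t[2])/d[:,2])[:,None]
def cloud(name,depth,s=None):
    p=camera_params(name); Rm,t=Tcw(name,p,s); v,u=np.mgrid[:384,:512]
    n=rays(name,p,np.c_[u.ravel(),v.ravel()]); P=n*depth.ravel()[:,None]
    return (P@Rm.T+t).reshape(384,512,3)
def save(n,im,k=1): cv2.imwrite(f"pics/{n}.png",cv2.resize(im[:,:,::-1],None,fx=k,fy=k))
E
python3 - <<'E'
from h import *
s=state(); print(s["tool_pos"],s["tool_rot"],s["time"])
for n in("top","side"):
    im,d=grab_frame(n); save(n+"0",im,1.5); np.savez(n+"0.npz",im=im,d=d); print(camera_params(n))
print(camera_params("wrist"))
E
```

```text
pics
[ 0.20465177 -0.58990944  0.23009735] [-9.87051966e-04  9.86101376e-01  1.66141807e-01 -4.95567347e-05] 0.0
{'fovy': 46.375538029792835, 'cx': 250.06457926402382, 'cy': 188.44566946883, 'dist': array([-0.04509339,  0.        ,  0.        ,  0.        ,  0.        ]), 'rvec': array([ 2.15678236, -2.1566843 ,  0.18113264]), 'tvec': array([0.07884598, 0.51546444, 1.40045521])}
{'fovy': 51.24547285278545, 'cx': 254.78212547998896, 'cy': 194.96925624750315, 'dist': array([0.01031326, 0.        , 0.        , 0.        , 0.        ]), 'rvec': array([ 0.5509115 , -2.60335958,  1.26156469]), 'tvec': array([0.5250037 , 0.11504846, 0.97939143])}
{'fovy': 59.80689349942132, 'cx': 252.76295423087066, 'cy': 200.06750741638083, 'dist': array([-0.07673799,  0.        ,  0.        ,  0.        ,  0.        ]), 'hand_eye': array([[-1.12450165e-04, -9.48034221e-01, -3.18168357e-01,
         8.13833228e-02],
       [ 9.99999648e-01, -3.71182887e-04,  7.52569979e-04,
        -1.84065483e-03],
       [-8.31560743e-04, -3.18168160e-01,  9.48033929e-01,
        -1.42739161e-01],
       [ 0.00000000e+00,  0.00000000e+00,  0.00000000e+00,
         1.00000000e+00]])}
```

View pics/top0.png

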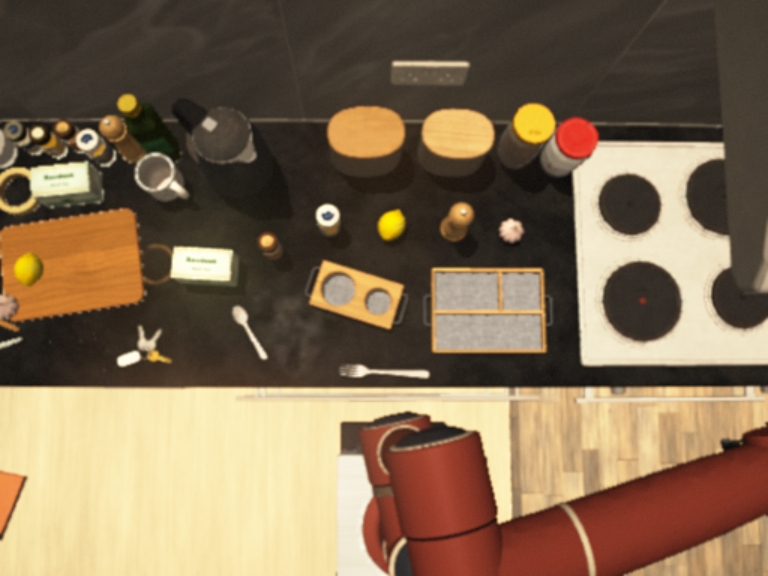

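View pics/side0.png

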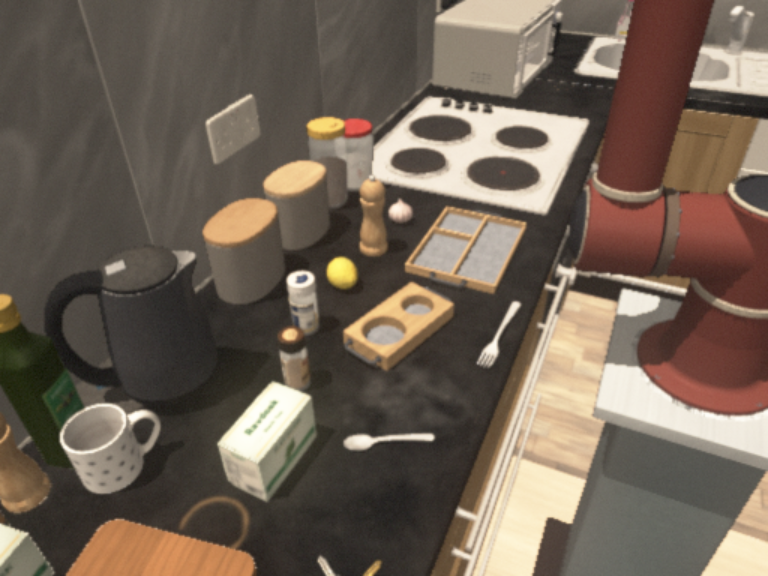

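The top view (1.5x) shows: tea box (204,265), dark jar (270,245), white jar (328,220), lemon (392,225), mill (457,222), garlic (511,231), carrier (357,294), tray (489,310), spoon (250,332). The side view agrees with this. Next I measure each one.

```bash
python3 - <<'E'
from h import *
z=np.load("top0.npz"); im,d=z["im"],z["d"]; C=cloud("top",d)
zs=np.load("side0.npz"); Cs=cloud("side",zs["d"])
print("table z", np.median(C[205:215,190:200,2]), np.median(Cs[230:240,230:250,2]))
def rect(P): 
    r=cv2.minAreaRect(P[:,:2].astype(np.float32)*1000); return np.round(r[0],1),np.round(r[1],1),round(r[2],1)
reg=dict(tea=(165,240,245,290,.06,.1),dark=(252,230,285,262,.04,.12),white=(312,200,345,240,.09,.12),lemon=(372,205,412,245,.02,.07),mill=(436,198,480,245,.12,.18),
 garlic=(495,215,528,248,.02,.07),carrier=(305,258,410,332,.025,.035),tray=(425,262,555,358,.012,.026))
for k,(u0,v0,u1,v1,a,b) in reg.items():
    o=[]
    sl=np.s_[int(v0/1.5):int(v1/1.5),int(u0/1.5):int(u1/1.5)]
    P=C[sl].reshape(-1,3); P=P[(d[sl].ravel()>0)&(P[:,2]>a)&(P[:,2]<b)]
    print(k,len(P),*rect(P),"mean",P.mean(0).round(4),"zmax",P[:,2].max().round(4), "n")
    # side cloud around it
    c=P.mean(0); Q=Cs.reshape(-1,3); Q=Q[(zs["d"].ravel()>0)&(np.linalg.norm(Q[:,:2]-c[:2],axis=1)<(.14 if k in("tray","carrier") else .075))&(Q[:,2]>a)&(Q[:,2]<b)]
    if len(Q)>5: print("    side",len(Q),*rect(Q),Q.mean(0).round(4),Q[:,2].max().round(4))
# spoon by colour
sub=im[200:243,150:183].astype(int); m=sub.min(2)>110
v,u=np.nonzero(m); P=onplane("top",np.c_[u+150,v+200],.004); print("spoon",len(P),*rect(P),P.mean(0)); 
dd=P[:,:2]-P[:,:2].mean(0); ax=np.linalg.svd(dd,full_matrices=False)[2][0]; t=dd@ax; print(ax,t.min(),t.max(),[P[i] for i in(t.argmin(),t.argmax())])
# well circles by felt colour
for nm,(u0,v0,u1,v1) in dict(W=(318,265,360,310),N=(362,285,396,318)).items():
    sub=im[int(v0/1.5):int(v1/1.5),int(u0/1.5):int(u1/1.5)].astype(int); m=(sub.max(2)-sub.min(2)<30)&(sub.min(2)>80)
    v,u=np.nonzero(m); P=onplane("top",np.c_[u+int(u0/1.5),v+int(v0/1.5)],.006); print(nm,len(P),P.mean(0),np.ptp(P,axis=0))
E
```

```text
table z 0.0015311957084339634 0.013048321813828867
tea 893 [547.7 439.1] [124.1  67.1] 86.6 mean [0.5461 0.4367 0.086 ] zmax 0.0967 n
    side 2071 [544.  442.3] [123.1  68.6] 85.5 [0.5394 0.4507 0.0808] 0.0876
dark 192 [590. 300.] [39.6 38.8] 24.5 mean [0.587  0.2983 0.096 ] zmax 0.1146 n
    side 543 [587.8 303.9] [40.5 40. ] 16.5 [0.5822 0.3113 0.0822] 0.1073
white 188 [645.4 176.7] [44.4 44. ] 78.0 mean [0.6441 0.1771 0.1082] zmax 0.1165 n
    side 255 [642.9 181.4] [44.5 45.3] 76.8 [0.6393 0.186  0.104 ] 0.1111
lemon 279 [643.2  42.9] [56.4 61.3] 31.1 mean [0.6395 0.0433 0.0484] zmax 0.0647 n
    side 318 [637.1  52.4] [54.8 49.2] 25.9 [0.6336 0.0574 0.0423] 0.0595
mill 211 [639.  -91.8] [44.7 46.9] 62.9 mean [ 0.6366 -0.0898  0.1518] zmax 0.1731 n
    side 248 [633.9 -82.7] [47.6 35.4] 21.2 [ 0.6323 -0.0793  0.1436] 0.1703
garlic 191 [ 633.1 -216.7] [50.2 50.3] 17.7 mean [ 0.6316 -0.2154  0.036 ] zmax 0.0549 n
    side 138 [ 629.2 -210.3] [51.1 41.1] 14.8 [ 0.6281 -0.209   0.0328] 0.0533
carrier 938 [492.2 118.5] [215.1  99.3] 72.7 mean [0.4904 0.1144 0.0304] zmax 0.035 n
    side 1201 [533.7 107.7] [182.2 193. ] 72.6 [0.491  0.1205 0.0295] 0.0349
tray 1002 [ 460.4 -166.3] [277.5 180.4] 89.9 mean [ 0.4643 -0.1669  0.0175] zmax 0.026 n
    side 663 [ 457.3 -166. ] [182.5 277.6] 0.1 [ 0.4694 -0.1644  0.017 ] 0.0244
spoon 185 [410.9 350.9] [130.1  25.9] 27.6 [0.41946184 0.35382059 0.004     ]
[-0.85987748 -0.51050045] -0.05610723043237547 0.07401489741235609 [array([0.46853563, 0.38106795, 0.004     ]), array([0.35530034, 0.31690805, 0.004     ])]
W 269 [0.50627719 0.16049188 0.006     ] [0.06266063 0.05890161 0.        ]
N 138 [0.47830749 0.07489709 0.006     ] [0.04270423 0.03918754 0.        ]
```

```bash
cat >> h.py <<'E'
def plan(x,y,z,phi):
    """shift (25 mm units, tool axes) and turn (8 deg units) from the present pose to TCP x,y,z, pointing down, tool x at yaw phi deg"""
    s=state(); q=s["tool_rot"]; r0=R.from_quat([q[1],q[2],q[3],q[0]])
    r1=R.from_euler("z",phi,degrees=True)*R.from_euler("x",180,degrees=True)
    sh=r0.inv().apply(np.array([x,y,z])-s["tool_pos"])/.025; rv=np.degrees((r0.inv()*r1).as_rotvec())/8
    print("t",round(s["time"],2),"at",np.round(s["tool_pos"],4),"phi",round(np.degrees(np.arctan2(*r0.as_matrix()[[1,0],0])),1),"shift",sh.round(2),"turn",rv.round(2),"w",round(s["gripper_width"],3),"gf",round(float(np.max(s["grasp_force"])),1))
E
python3 - <<'E'
from h import *
from scipy.optimize import least_squares
for n in("top","side"):
    z=np.load(n+"0.npz"); im,d=z["im"].astype(int),z["d"]; C=cloud(n,d); ok=d>0
    P=C[ok&(abs(C[...,0]-.636)<.05)&(abs(C[...,1]+.088)<.05)&(C[...,2]>.13)&(C[...,2]<.156)]
    f=least_squares(lambda c:np.hypot(np.linalg.norm(P[:,:2]-c[:2],axis=1),(P[:,2]-c[2])*24/18)-.024,[.636,-.088,.141],loss="soft_l1",f_scale=.003); print(n,"ball",len(P),f.x.round(4))
    yel=(im[...,0]-im[...,2]>90)&(im[...,0]-im[...,1]<60)&ok&(abs(C[...,0]-.64)<.06)&(abs(C[...,1]-.047)<.06)&(C[...,2]>.005)
    P=C[yel]; q=P[:,:2]-P[:,:2].mean(0); w,V=np.linalg.eigh(q.T@q); a=V[:,1]; print("lemon",len(P),cv2.minAreaRect((P[:,:2]*1000).astype(np.float32)),"axis",np.degrees(np.arctan2(a[1],a[0])).round(1),np.sqrt(w/len(P)),P[:,2].max())
    rel=C[...,:2]-[.4915,.1185]; ax=np.array([.297,.955]); l=rel@ax; c=rel@[.955,-.297]
    m=ok&(abs(l)<.098)&(abs(c)<.07)&(C[...,2]>.022)&(C[...,2]<.036)&(im[...,0]-im[...,2]>35)
    P=C[m]; print("carrier",len(P),cv2.minAreaRect((P[:,:2]*1000).astype(np.float32)),np.median(P[:,2]))
    m2=ok&(abs(C[...,0]-.46)<.086)&(abs(C[...,1]+.166)<.115)&(im.max(2)-im.min(2)<25); print("tray floor z",np.median(C[m2][:,2]))
s=state();plan(.6365,-.088,.25,72.7)
E
```

```text
top ball 129 [ 0.6407 -0.0924  0.1403]
lemon 262 ((644.308837890625, 43.435874938964844), (53.1876335144043, 63.65352249145508), 35.704200744628906) axis 150.5 [0.01314231 0.01677106] 0.06468886822658226
carrier 1037 ((492.75067138671875, 120.22138977050781), (189.04739379882812, 99.38681030273438), 72.61970520019531) 0.030502506093359916
tray floor z 0.0074633392275544885
side ball 159 [ 0.6382 -0.0911  0.1395]
lemon 300 ((636.1331787109375, 53.705780029296875), (52.90876388549805, 48.051761627197266), 35.694095611572266) axis -172.2 [0.01063777 0.01445462] 0.05954543468749296
carrier 1276 ((489.577880859375, 121.47328186035156), (182.19369506835938, 100.83055114746094), 72.55683135986328) 0.029430821497460957
tray floor z 0.0063451245162948755
t 0.1 at [ 0.2047 -0.5899  0.2302] phi 19.1 shift [ 22.9  -13.31  -0.76] turn [-0.01 -0.01 -6.7 ] w 0.998 gf 0.0
```

jog_arm:
  targets:
    - [[22.9,-13.3,-0.8],[0,0,-6.7],100]
    - [[22.9,-13.3,-0.8],[0,0,-6.7],100]
    - [[22.9,-13.3,-0.8],[0,0,-6.7],100]
    - [[22.9,-13.3,-0.8],[0,0,-6.7],100]
    - [[22.9,-13.3,-0.8],[0,0,-6.7],100]
    - [[22.9,-13.3,-0.8],[0,0,-6.7],100]
    - [[22.9,-13.3,-0.8],[0,0,-6.7],100]
    - [[22.9,-13.3,-0.8],[0,0,-6.7],100]

```text
time: 1.1
tool_pos: [0.5317, -0.2098, 0.2461]
tool_rot: [-0.0, 0.805, 0.593, -0.0]
contact_force: [0.5, -1.2, 0.2]
gripper_width: 0.999
grasp_force: 0.0
```

jog_arm:
  targets:
    - [[9,-5.2,0],[0,0,0],100]

```text
time: 1.23
tool_pos: [0.5186, -0.1489, 0.2448]
tool_rot: [-0.001, 0.805, 0.593, -0.0]
contact_force: [0.5, 0.3, -1.0]
gripper_width: 1.001
grasp_force: 0.0
```

```bash
python3 -c "
from h import *
plan(.6395,-.0918,.25,72.6)"
```

```text
t 1.23 at [ 0.5186 -0.1489  0.2448] phi 72.8 shift [ 3.61  3.94 -0.21] turn [-0.02 -0.01  0.02] w 1.001 gf 0.0
```

jog_arm:
  targets:
    - [[3.6,3.9,-0.2],[0,0,0],100]
    - [[3.6,3.9,-0.2],[0,0,0],100]
    - [[3.6,3.9,-0.2],[0,0,0],100]
    - [[3.6,3.9,-0.2],[0,0,0],100]

```text
time: 1.72
tool_pos: [0.6367, -0.0936, 0.2506]
tool_rot: [-0.001, 0.805, 0.593, -0.001]
contact_force: [-0.3, -0.4, 0.4]
gripper_width: 1.0
grasp_force: 0.0
```

```bash
python3 - <<'E'
from h import *
s=state(); im,d=grab_frame("wrist"); save("w1",im); C=cloud("wrist",d,s); ok=d>0
P=C[ok&(abs(C[...,0]-.64)<.06)&(abs(C[...,1]+.09)<.06)&(C[...,2]>.125)&(C[...,2]<.157)]
print(len(P)); 
if len(P): print(cv2.minAreaRect((P[:,:2]*1000).astype(np.float32)))
plan(.6395,-.0918,.115,72.6)
E
```

```text
2038
((637.3126831054688, -91.2548828125), (48.742149353027344, 48.612159729003906), 70.8910903930664)
t 1.77 at [ 0.6363 -0.0941  0.2509] phi 72.7 shift [0.13 0.1  5.44] turn [-0.01  0.    0.01] w 0.998 gf 0.0
```

View pics/w1.png

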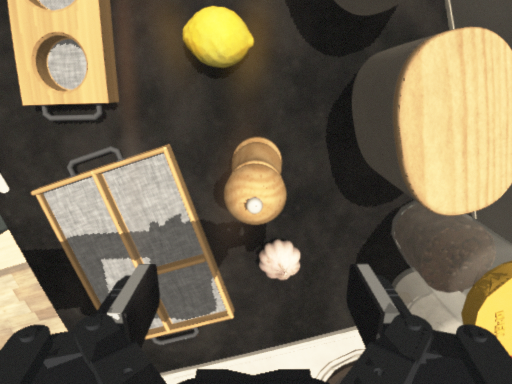

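The wrist view shows the mill's knob at (254,205), the garlic at (279,259) and the lemon at (218,37). Wrist depth puts the head's centre at (0.6373,-0.0913), 48.7 mm across, which matches the size given. Descend and grip.

jog_arm:
  targets:
    - [[0.1,0,2.5],[0,0,0],100]
    - [[0.1,0,4.5],[0,0,0],100]
    - [[0.1,0,5.4],[0,0,0],100]
    - [[0.1,0,5.4],[0,0,0],100]
    - [[0.1,0,5.4],[0,0,0],0]
    - [[0.1,0,5.4],[0,0,0],0]
    - [[0.1,0,5.4],[0,0,0],0]
    - [[0.1,0,5.4],[0,0,0],0]

```text
time: 2.78
tool_pos: [0.6395, -0.0919, 0.1198]
tool_rot: [0.002, 0.805, 0.593, 0.002]
contact_force: [-1.5, 0.0, 6.1]
gripper_width: 0.545
grasp_force: 61.3
```

```bash
python3 - <<'E'
from h import *
plan(.5033,.1596,.25,72.6)
E
```

```text
t 2.77 at [ 0.6395 -0.0919  0.1198] phi 72.7 shift [ 7.99 -8.16 -5.25] turn [ 0.04 -0.    0.02] w 0.545 gf 61.3
```

jog_arm:
  targets:
    - [[0,0,-1.5],[0,0,0],0]
    - [[0,0,-3.5],[0,0,0],0]
    - [[1.5,-1.5,-5],[0,0,0],0]
    - [[3.2,-3.2,-5.2],[0,0,0],0]
    - [[4.9,-5,-5.2],[0,0,0],0]
    - [[6.6,-6.7,-5.2],[0,0,0],0]
    - [[8,-8.1,-5.2],[0,0,0],0]
    - [[8,-8.1,-5.2],[0,0,0],0]

```text
time: 3.78
tool_pos: [0.5021, 0.1622, 0.2467]
tool_rot: [-0.0, 0.804, 0.595, 0.0]
contact_force: [-0.2, -1.1, -3.0]
gripper_width: 0.538
grasp_force: 62.8
```

```bash
python3 - <<'E'
from h import *
plan(.5033,.1596,.25,72.6); s=state()
im,d=grab_frame("wrist"); C=cloud("wrist",d,s); ok=d>0
print("t",state()["time"]); save("w2",im); im=im.astype(int)
# tilt: mill points: z>0.05 within 5cm of tcp
P=C[ok&(np.linalg.norm(C[...,:2]-s["tool_pos"][:2],axis=2)<.05)&(im[...,0]-im[...,2]>35)]
for a,b in((.07,.13),(.13,.16),(.16,.2),(.2,.24),(.24,.3)):
    Q=P[(P[:,2]>a)&(P[:,2]<b)]
    if len(Q)>20: print(a,len(Q),cv2.minAreaRect((Q[:,:2]*1000).astype(np.float32)))
m=ok&(C[...,2]>.026)&(C[...,2]<.036)&(im[...,0]-im[...,2]>35)&(np.linalg.norm(C[...,:2]-[.491,.1205],axis=2)<.13)
print("carrier",m.sum(),cv2.minAreaRect((C[m][:,:2]*1000).astype(np.float32)))
E
```

```text
t 3.77 at [0.5021 0.1622 0.2467] phi 73.0 shift [-0.09  0.08 -0.13] turn [ 0.   -0.    0.05] w 0.538 gf 62.8
t 3.825
0.13 754 ((505.393798828125, 174.77676391601562), (27.713212966918945, 57.12999725341797), 73.57504272460938)
0.16 2165 ((504.2668151855469, 170.99459838867188), (33.04158020019531, 53.0181884765625), 72.17780303955078)
0.2 901 ((505.36224365234375, 174.3784942626953), (20.893428802490234, 37.95995330810547), 71.30033874511719)
0.24 10241 ((492.5198669433594, 166.81044006347656), (41.751129150390625, 65.99407958984375), 89.86251831054688)
carrier 3393 ((495.7151184082031, 143.4737548828125), (132.40603637695312, 98.65396118164062), 72.66386413574219)
```

View pics/w2.png

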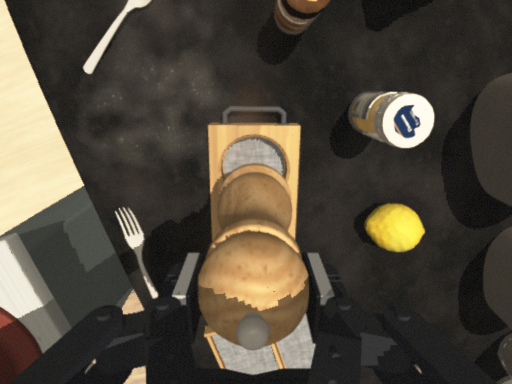

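The mill hangs plumb above the wide well: foot at (254,198), well at (254,155), and the carrier is confirmed. Lower it.

jog_arm:
  targets:
    - [[0,0.1,1.5],[0,0,0],0]
    - [[0,0.1,3],[0,0,0],0]
    - [[0,0.1,4],[0,0,0],0]
    - [[0,0.1,4.5],[0,0,0],0]
    - [[0,0.1,4.7],[0,0,0],0]
    - [[0,0.1,4.7],[0,0,0],0]

```text
time: 4.58
tool_pos: [0.5067, 0.1587, 0.1297]
tool_rot: [0.0, 0.805, 0.593, 0.001]
contact_force: [-0.0, 0.1, -1.8]
gripper_width: 0.54
grasp_force: 62.8
```

jog_arm:
  targets:
    - [[0.08,-0.12,0],[0,0,0],0]
    - [[0.08,-0.12,0.1],[0,0,0],0]
    - [[0.08,-0.12,0.18],[0,0,0],0]
    - [[0.08,-0.12,0.18],[0,0,0],0]

```text
time: 5.08
tool_pos: [0.5043, 0.1621, 0.1259]
tool_rot: [0.0, 0.805, 0.593, 0.001]
contact_force: [-2.6, -0.1, 4.6]
gripper_width: 0.542
grasp_force: 63.5
```

Contact with the well floor. Release and rise.

jog_arm:
  targets:
    - [[0,0,0],[0,0,0],80]
    - [[0,0,0],[0,0,0],100]
    - [[0,0,0],[0,0,0],100]
    - [[0,0,0],[0,0,0],100]
    - [[0,0,-1.5],[0,0,0],100]
    - [[0,0,-3.5],[0,0,0],100]
    - [[0,0,-5],[0,0,0],100]

```text
time: 5.95
tool_pos: [0.5042, 0.1618, 0.2517]
tool_rot: [0.0, 0.805, 0.593, 0.001]
contact_force: [-0.0, 0.1, -0.2]
gripper_width: 1.001
grasp_force: 0.0
```

```bash
python3 -c "
from h import *
plan(.6425,.178,.23,72.6)"
```

```text
t 5.95 at [0.5042 0.1618 0.2517] phi 72.7 shift [2.26 5.09 0.88] turn [ 0.01 -0.01  0.02] w 1.001 gf 0.0
```

jog_arm:
  targets:
    - [[1,2.4,0],[0,0,0],100]
    - [[2.2,4.5,0.5],[0,0,0],100]
    - [[2.2,5,0.9],[0,0,0],100]
    - [[2.2,5,0.9],[0,0,0],100]
    - [[2.2,5,0.9],[0,0,0],100]

```text
time: 6.58
tool_pos: [0.6387, 0.1771, 0.2277]
tool_rot: [0.0, 0.805, 0.593, 0.0]
contact_force: [0.7, 0.1, 0.5]
gripper_width: 0.998
grasp_force: 0.0
```

```bash
python3 - <<'E'
from h import *
s=state(); im,d=grab_frame("wrist"); C=cloud("wrist",d,s); ok=d>0
P=C[ok&(np.linalg.norm(C[...,:2]-[.6435,.178],axis=2)<.06)&(C[...,2]>.09)&(C[...,2]<.12)]
r=cv2.minAreaRect((P[:,:2]*1000).astype(np.float32)); print(r,P[:,2].max())
plan(r[0][0]/1000,r[0][1]/1000,.065,72.6)
t=np.load("top0.npz"); A=cloud("top",t["d"]); 
for lo,hi in((.1,.26),(-.1,.1)): print("canister min x",A[(A[...,1]>lo)&(A[...,1]<hi)&(A[...,2]>.06)&(A[...,0]>.7)][:,0].min())
E
```

```text
((642.53466796875, 181.09124755859375), (45.69306945800781, 45.22779083251953), 49.17756271362305) 0.11062495445840875
t 6.62 at [0.6388 0.1772 0.2282] phi 72.7 shift [0.19 0.09 6.53] turn [ 0.01 -0.    0.02] w 0.997 gf 0.0
canister min x 0.7573036855941059
canister min x 0.7573586545022786
```

jog_arm:
  targets:
    - [[0.2,0.1,2.4],[0,0,0],100]
    - [[0.2,0.1,4.8],[0,0,0],100]
    - [[0.2,0.1,6.4],[0,0,0],100]
    - [[0.2,0.1,6.4],[0,0,0],100]
    - [[0.2,0.1,6.4],[0,0,0],0]
    - [[0.2,0.1,6.4],[0,0,0],0]
    - [[0.2,0.1,6.4],[0,0,0],0]
    - [[0.2,0.1,6.4],[0,0,0],0]

```text
time: 7.62
tool_pos: [0.6454, 0.1817, 0.0708]
tool_rot: [0.001, 0.805, 0.593, 0.002]
contact_force: [-0.9, 0.4, 6.9]
gripper_width: 0.524
grasp_force: 61.6
```

```bash
python3 -c "
from h import *
plan(.4755,.0744,.20,72.6)"
```

```text
t 7.62 at [0.6454 0.1817 0.0708] phi 72.7 shift [-6.1  -5.19 -5.21] turn [ 0.03 -0.02  0.02] w 0.524 gf 61.6
```

jog_arm:
  targets:
    - [[0,0,-2],[0,0,0],0]
    - [[-0.5,0,-4.2],[0,0,0],0]
    - [[-2.5,0,-5.2],[0,0,0],0]
    - [[-4.6,-0.4,-5.2],[0,0,0],0]
    - [[-6,-2,-5.2],[0,0,0],0]
    - [[-6.1,-4,-5.2],[0,0,0],0]
    - [[-6.1,-5.2,-5.2],[0,0,0],0]
    - [[-6.1,-5.2,-5.2],[0,0,0],0]

```text
time: 8.62
tool_pos: [0.4728, 0.0745, 0.1975]
tool_rot: [0.001, 0.805, 0.593, 0.001]
contact_force: [-0.9, 0.0, -1.8]
gripper_width: 0.53
grasp_force: 61.8
```

```bash
python3 - <<'E'
from h import *
plan(.4755,.0744,.20,72.6); s=state()
im,d=grab_frame("wrist"); C=cloud("wrist",d,s); ok=d>0; save("w3",im)
ax=np.array([.298,.954]); 
rel=C[...,:2]-s["tool_pos"][:2]; l=rel@ax; c=rel@[.954,-.298]
m=ok&(C[...,2]>.115)&(C[...,2]<.19)&(abs(c)<.028)&(l<.04)&(l>-.03)
P=C[m]
for a in np.arange(.12,.2,.015):
    k=m&(C[...,2]>a)&(C[...,2]<a+.015)
    if k.sum()>10: print(round(a,3),k.sum(),"along max",l[k].max().round(4),"across",c[k].min().round(4),c[k].max().round(4))
# mill in its well
Q=C[ok&(np.linalg.norm(C[...,:2]-[.503,.16],axis=2)<.04)&(C[...,2]>.12)&(C[...,2]<.166)]
if len(Q): print("mill head",len(Q),cv2.minAreaRect((Q[:,:2]*1000).astype(np.float32)))
E
```

```text
t 8.62 at [0.4728 0.0745 0.1975] phi 72.8 shift [ 0.03  0.11 -0.1 ] turn [ 0.01 -0.    0.02] w 0.53 gf 61.8
0.12 127 along max 0.0212 across -0.0221 0.0196
0.135 390 along max 0.0217 across -0.0239 0.0202
0.15 539 along max 0.022 across -0.0244 0.02
0.165 688 along max 0.0221 across -0.0239 0.0196
0.18 549 along max 0.022 across -0.0239 0.0198
mill head 6148 ((501.8603515625, 162.87501525878906), (48.967491149902344, 49.296077728271484), 13.914132118225098)
```

View pics/w3.png

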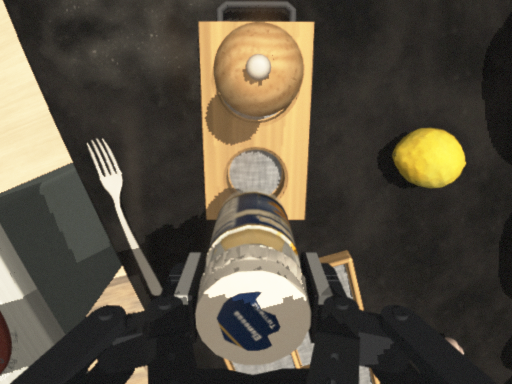

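jog_arm:
  targets:
    - [[0.06,0.05,1.5],[0,0,0],0]
    - [[0.06,0.05,2.8],[0,0,0],0]
    - [[0.06,0.05,3.3],[0,0,0],0]
    - [[0.06,0.05,3.3],[0,0,0],0]

```text
time: 9.18
tool_pos: [0.4757, 0.0751, 0.114]
tool_rot: [-0.0, 0.805, 0.593, -0.001]
contact_force: [0.6, -0.7, -1.4]
gripper_width: 0.522
grasp_force: 61.8
```

jog_arm:
  targets:
    - [[0,0,0.6],[0,0,0],0]
    - [[0,0,1.1],[0,0,0],0]
    - [[0,0,1.35],[0,0,0],0]
    - [[0,0,1.5],[0,0,0],0]
    - [[0,0,1.5],[0,0,0],0]

```text
time: 9.8
tool_pos: [0.4759, 0.0752, 0.0772]
tool_rot: [0.0, 0.805, 0.593, 0.0]
contact_force: [0.6, 0.0, -0.9]
gripper_width: 0.525
grasp_force: 61.8
```

jog_arm:
  targets:
    - [[0,0,0.08],[0,0,0],0]
    - [[0,0,0.12],[0,0,0],0]

```text
time: 10.05
tool_pos: [0.4764, 0.0754, 0.0768]
tool_rot: [-0.0, 0.805, 0.593, 0.0]
contact_force: [-7.7, 0.4, 17.2]
gripper_width: 0.52
grasp_force: 63.7
```

jog_arm:
  targets:
    - [[0,0,-0.05],[0,0,0],0]
    - [[0,0,-0.05],[0,0,0],70]
    - [[0,0,-0.05],[0,0,0],95]
    - [[0,0,-0.05],[0,0,0],95]
    - [[0,0,-2],[0,0,0],100]
    - [[0,0,-4.3],[0,0,0],100]
    - [[0,0,-5],[0,0,0],100]

```text
time: 10.92
tool_pos: [0.4777, 0.0752, 0.2035]
tool_rot: [0.002, 0.805, 0.593, 0.003]
contact_force: [0.7, -0.3, 0.5]
gripper_width: 1.0
grasp_force: 0.0
```

```bash
python3 - <<'E'
from h import *
s=state(); im,d=grab_frame("wrist"); save("w4",im); C=cloud("wrist",d,s); ok=d>0
for k,c,a,b in(("mill",[.503,.16],.12,.17),("jar",[.4755,.0745],.1,.125)):
    Q=C[ok&(np.linalg.norm(C[...,:2]-c,axis=2)<.04)&(C[...,2]>a)&(C[...,2]<b)]
    if len(Q): print(k,len(Q),cv2.minAreaRect((Q[:,:2]*1000).astype(np.float32)),Q[:,2].max())
im=im.astype(int)
m=(im[...,0]-im[...,2]>90)&(im[...,0]-im[...,1]<60)&ok&(np.linalg.norm(C[...,:2]-[.64,.047],axis=2)<.06)&(C[...,2]>.02)
P=C[m]; print("lemon",len(P),cv2.minAreaRect((P[:,:2]*1000).astype(np.float32)),P[:,2].max())
q=P[:,:2]-P[:,:2].mean(0);w,V=np.linalg.eigh(q.T@q); print(np.degrees(np.arctan2(V[1,1],V[0,1])),np.sqrt(w/len(P)))
plan(.64,.047,.2,72.6)
E
```

```text
mill 5762 ((502.18109130859375, 162.79103088378906), (49.579261779785156, 49.02973556518555), 17.819623947143555) 0.1659854124358365
jar 2965 ((473.6973571777344, 74.74442291259766), (44.98884963989258, 45.46794509887695), 16.214357376098633) 0.1168071167302947
lemon 2935 ((638.98046875, 47.28639221191406), (57.328338623046875, 56.316463470458984), 17.75782585144043) 0.060220446775498426
151.70528655224882 [0.01278323 0.01433111]
t 10.97 at [0.478  0.0753 0.2042] phi 72.7 shift [0.84 6.52 0.22] turn [ 0.06 -0.02  0.02] w 0.994 gf 0.0
```

View pics/w4.png

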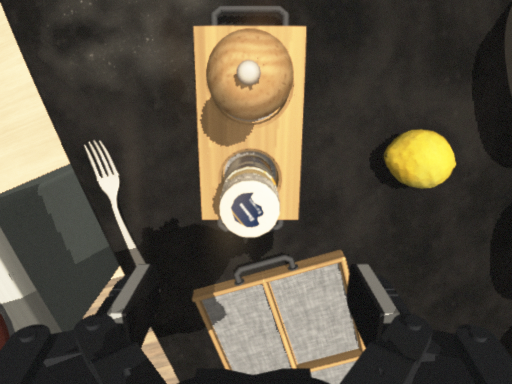

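The wrist view shows both items seated in the carrier: mill (249,72), jar (249,208), with the jar's top 6 mm higher than it was on the worktop. The lemon is at (420,158), with its long axis at about 151° in the world frame. Go over the lemon and turn.

jog_arm:
  targets:
    - [[0.3,2.2,0],[0,0,-1.3],100]
    - [[0.6,4.4,0],[0,0,-2.6],100]
    - [[0.8,6.4,0],[0,0,-3.9],100]
    - [[0.8,6.5,0],[0,0,-5.2],100]
    - [[0.8,6.5,0],[0,0,-6.5],100]
    - [[0.8,6.5,0],[0,0,-7.8],100]
    - [[0.8,6.5,0],[0,0,-9.1],100]
    - [[0.8,6.5,0],[0,0,-9.8],100]

```text
time: 11.98
tool_pos: [0.6356, 0.0461, 0.1961]
tool_rot: [-0.002, 0.248, 0.969, -0.0]
contact_force: [0.4, -0.2, -0.6]
gripper_width: 0.997
grasp_force: 0.0
```

```bash
python3 - <<'E'
from h import *
s=state(); im,d=grab_frame("wrist"); C=cloud("wrist",d,s); ok=d>0; im=im.astype(int)
m=(im[...,0]-im[...,2]>90)&(im[...,0]-im[...,1]<60)&ok&(np.linalg.norm(C[...,:2]-[.64,.047],axis=2)<.06)&(C[...,2]>.02)
P=C[m]; print("lemon",len(P),cv2.minAreaRect((P[:,:2]*1000).astype(np.float32)),P[:,2].max())
q=P[:,:2]-P[:,:2].mean(0);w,V=np.linalg.eigh(q.T@q); print(np.degrees(np.arctan2(V[1,1],V[0,1])),np.sqrt(w/len(P)))
plan(.639,.0475,.015,151)
E
```

```text
lemon 3138 ((641.2313842773438, 53.7591552734375), (66.89089965820312, 75.6146011352539), 29.53953742980957) 0.2750936868887041
149.92330310417296 [0.01332852 0.01564565]
t 12.03 at [0.6356 0.0461 0.1962] phi 151.4 shift [-0.12  0.13  7.25] turn [-0.01 -0.02  0.05] w 0.999 gf 0.0
```

jog_arm:
  targets:
    - [[-0.1,0.1,2.4],[0,0,0],100]
    - [[-0.1,0.1,4.8],[0,0,0],100]
    - [[-0.1,0.1,6.6],[0,0,0],100]
    - [[-0.1,0.1,7.1],[0,0,0],100]
    - [[-0.1,0.1,7.1],[0,0,0],0]
    - [[-0.1,0.1,7.1],[0,0,0],0]
    - [[-0.1,0.1,7.1],[0,0,0],0]
    - [[-0.1,0.1,7.1],[0,0,0],0]

```text
time: 13.02
tool_pos: [0.6425, 0.047, 0.0246]
tool_rot: [0.003, 0.249, 0.968, 0.001]
contact_force: [-0.3, 0.3, 6.6]
gripper_width: 0.613
grasp_force: 63.6
```

```bash
python3 -c "
from h import *
plan(.501,-.239,.15,90)"
```

```text
t 13.03 at [0.6425 0.047  0.0246] phi 151.1 shift [ -0.59 -12.74  -5.04] turn [0.04 0.02 7.64] w 0.613 gf 63.6
```

jog_arm:
  targets:
    - [[0,0,-2],[0,0,0],0]
    - [[0,-0.5,-4.4],[0,0,1],0]
    - [[-0.2,-2.9,-5.1],[0,0,2.3],0]
    - [[-0.3,-5.3,-5.1],[0,0,3.6],0]
    - [[-0.4,-7.7,-5.1],[0,0,4.9],0]
    - [[-0.5,-10.1,-5.1],[0,0,6.2],0]
    - [[-0.6,-12.5,-5.1],[0,0,7.5],0]
    - [[-0.6,-12.7,-5.1],[0,0,7.6],0]

```text
time: 14.02
tool_pos: [0.4982, -0.2411, 0.1492]
tool_rot: [0.0, 0.707, 0.707, -0.0]
contact_force: [-0.0, 0.7, -1.1]
gripper_width: 0.615
grasp_force: 63.6
```

```bash
python3 - <<'E'
from h import *
s=state(); im,d=grab_frame("wrist"); save("w5",im); C=cloud("wrist",d,s); ok=d>0; im=im.astype(int)
m=ok&(C[...,2]>.01)&(C[...,2]<.024)&(im[...,0]-im[...,2]>35)&(abs(C[...,0]-.46)<.11)&(abs(C[...,1]+.166)<.135)
P=C[m][:,:2]; print(len(P),np.percentile(P,[.5,50,99.5],axis=0))
plan(.501,-.239,.031,90)
E
```

```text
7690 [[ 0.36637817 -0.28551312]
 [ 0.45405614 -0.19052477]
 [ 0.54737242 -0.09270218]]
t 14.07 at [ 0.4988 -0.2399  0.1491] phi 90.1 shift [0.04 0.09 4.72] turn [0.   0.   0.01] w 0.615 gf 63.6
```

View pics/w5.png

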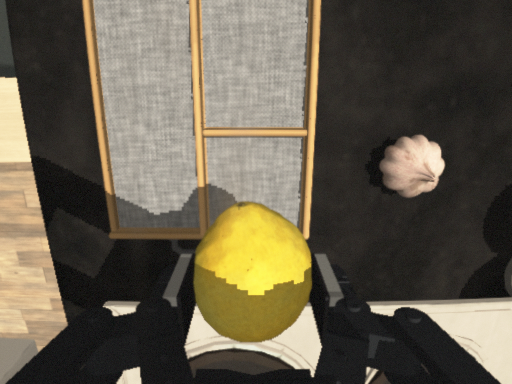

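The view shows the lemon at (253,270) just off the small bay. The wrist puts the tray's x span at 0.366–0.547, as expected. Lower it.

jog_arm:
  targets:
    - [[0.05,0.05,2],[0,0,0],0]
    - [[0.05,0.05,3.6],[0,0,0],0]
    - [[0.05,0.05,4.4],[0,0,0],0]
    - [[0.05,0.05,4.65],[0,0,0],0]
    - [[0.05,0.05,4.65],[0,0,0],0]

```text
time: 14.7
tool_pos: [0.502, -0.237, 0.0336]
tool_rot: [0.001, 0.705, 0.709, 0.0]
contact_force: [-0.9, 0.3, -0.9]
gripper_width: 0.613
grasp_force: 63.6
```

jog_arm:
  targets:
    - [[0,0,0.1],[0,0,0],0]
    - [[0,0,0.1],[0,0,0],0]
    - [[0,0,0.1],[0,0,0],85]
    - [[0,0,0.1],[0,0,0],90]
    - [[0,0,0.1],[0,0,0],95]
    - [[0,0,-2],[0,0,0],100]
    - [[0,0,-4.4],[0,0,0],100]
    - [[0,0,-6],[0,0,0],100]

```text
time: 15.7
tool_pos: [0.502, -0.2375, 0.1862]
tool_rot: [0.002, 0.705, 0.709, 0.0]
contact_force: [0.9, 0.3, 0.5]
gripper_width: 0.998
grasp_force: 0.0
```

```bash
python3 -c "
from h import *
plan(.5455,.4405,.2,86.4)"
```

```text
t 15.7 at [ 0.502  -0.2375  0.1862] phi 90.3 shift [27.11  1.9  -0.6 ] turn [0.02 0.01 0.49] w 0.998 gf 0.0
```

jog_arm:
  targets:
    - [[2.5,0.2,-1.5],[0,0,0.1],100]
    - [[5,0.4,-2.4],[0,0,0.2],100]
    - [[7.5,0.6,-2.4],[0,0,0.3],100]
    - [[10,0.8,-2.4],[0,0,0.5],100]
    - [[12.5,1,-2.4],[0,0,0.5],100]
    - [[15,1.2,-2.4],[0,0,0.5],100]
    - [[17.5,1.3,-2.4],[0,0,0.5],100]
    - [[20,1.5,-2.4],[0,0,0.5],100]

```text
time: 16.7
tool_pos: [0.5346, 0.2507, 0.2429]
tool_rot: [0.0, 0.729, 0.684, 0.0]
contact_force: [-0.1, -1.2, 0.4]
gripper_width: 0.997
grasp_force: 0.0
```

```bash
python3 -c "
from h import *
plan(.5455,.4405,.2,86.4)"
```

```text
t 16.7 at [0.5346 0.2507 0.2429] phi 86.3 shift [ 7.61 -0.05  1.72] turn [ 0.01 -0.   -0.01] w 0.997 gf 0.0
```

jog_arm:
  targets:
    - [[2.5,0,0],[0,0,0],100]
    - [[5,0,0.6],[0,0,0],100]
    - [[7.2,0,1.6],[0,0,0],100]
    - [[7.6,0,1.7],[0,0,0],100]
    - [[7.6,0,1.7],[0,0,0],100]

```text
time: 17.32
tool_pos: [0.5467, 0.4383, 0.1996]
tool_rot: [0.0, 0.729, 0.684, -0.001]
contact_force: [0.3, -0.1, -0.7]
gripper_width: 0.998
grasp_force: 0.0
```

```bash
python3 - <<'E'
from h import *
s=state(); im,d=grab_frame("wrist"); C=cloud("wrist",d,s); ok=d>0
P=C[ok&(abs(C[...,0]-.5455)<.06)&(abs(C[...,1]-.44)<.09)&(C[...,2]>.075)&(C[...,2]<.095)]
r=cv2.minAreaRect((P[:,:2]*1000).astype(np.float32)); print(len(P),r,np.median(P[:,2]))
plan(r[0][0]/1000,r[0][1]/1000,.05,86.4)
E
```

```text
11424 ((544.8680419921875, 441.3828430175781), (121.50056457519531, 64.93720245361328), 86.91614532470703) 0.08594781953616759
t 17.38 at [0.5473 0.4377 0.2007] phi 86.3 shift [ 0.14 -0.11  6.03] turn [ 0.    0.   -0.01] w 1.001 gf 0.0
```

jog_arm:
  targets:
    - [[0.1,-0.07,2.2],[0,0,0],100]
    - [[0.1,-0.07,3.4],[0,0,0],100]
    - [[0.1,-0.07,4.4],[0,0,0],100]
    - [[0.1,-0.07,5.4],[0,0,0],100]
    - [[0.1,-0.07,6],[0,0,0],100]
    - [[0.1,-0.07,6],[0,0,0],0]
    - [[0.1,-0.07,6],[0,0,0],0]
    - [[0.1,-0.07,6],[0,0,0],0]

```text
time: 18.38
tool_pos: [0.5459, 0.4411, 0.0513]
tool_rot: [0.0, 0.729, 0.684, 0.001]
contact_force: [-0.4, 0.1, -2.6]
gripper_width: 0.789
grasp_force: 69.0
```

```bash
python3 -c "
from h import *
plan(.501,-.1195,.27,89.8)"
```

```text
t 18.38 at [0.5459 0.4411 0.0513] phi 86.3 shift [-22.48  -0.34  -8.77] turn [ 0.01 -0.01 -0.43] w 0.789 gf 69.0
```

jog_arm:
  targets:
    - [[0,0,-2],[0,0,0],0]
    - [[0,0,-4.4],[0,0,0],0]
    - [[0,0,-6.8],[0,0,0],0]
    - [[-0.5,0,-8.8],[0,0,0],0]
    - [[-2.8,0,-8.8],[0,0,-0.1],0]
    - [[-5.2,-0.1,-8.8],[0,0,-0.2],0]
    - [[-7.6,-0.1,-8.8],[0,0,-0.3],0]
    - [[-10,-0.2,-8.8],[0,0,-0.4],0]

```text
time: 19.38
tool_pos: [0.5239, 0.19, 0.2707]
tool_rot: [0.0, 0.71, 0.705, 0.0]
contact_force: [0.6, 0.1, -1.9]
gripper_width: 0.788
grasp_force: 69.3
```

jog_arm:
  targets:
    - [[-2.4,0,0],[0,0,0],0]
    - [[-4.8,0,0],[0,0,0],0]
    - [[-7.2,0,0],[0,0,0],0]
    - [[-9.6,0,0],[0,0,0],0]
    - [[-11.4,0,0.5],[0,0,0],0]
    - [[-12.3,0,1.5],[0,0,0],0]
    - [[-12.4,0,3],[0,0,0],0]
    - [[-12.4,0,3],[0,0,0],0]

```text
time: 20.38
tool_pos: [0.5195, -0.1178, 0.1918]
tool_rot: [-0.003, 0.71, 0.704, -0.001]
contact_force: [-0.4, -0.2, -1.0]
gripper_width: 0.799
grasp_force: 69.0
```

```bash
python3 - <<'E'
from h import *
plan(.501,-.1195,.058,90)
s=state(); im,d=grab_frame("wrist"); save("w6",im); C=cloud("wrist",d,s); ok=d>0
rel=C-s["tool_pos"]
m=ok&(rel[...,2]>-.05)&(rel[...,2]<.05)&(abs(rel[...,0])<.037)&(abs(rel[...,1])<.09)
P=C[m]; print(P[:,2].min(),P[:,2].max(),np.percentile(P[:,:2],[.5,99.5],axis=0))
E
```

```text
t 20.38 at [ 0.5195 -0.1178  0.1918] phi 89.5 shift [-0.09 -0.71  5.36] turn [-0.05 -0.02 -0.06] w 0.799 gf 69.0
0.1424327811504266 0.24170907285394685 [[ 0.48375887 -0.14678619]
 [ 0.55502416 -0.05451748]]
```

View pics/w6.png

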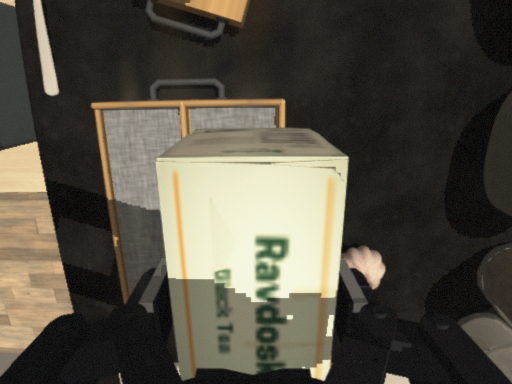

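The view shows the box held upright at (250,260), about 18 mm too far in x, so I correct that while lowering.

jog_arm:
  targets:
    - [[-0.1,-0.7,0.5],[0,0,0],0]
    - [[-0.1,-0.7,2.5],[0,0,0],0]
    - [[-0.1,-0.7,4],[0,0,0],0]
    - [[-0.1,-0.7,4],[0,0,0],0]
    - [[-0.1,-0.7,4],[0,0,0],0]

```text
time: 21.05
tool_pos: [0.5063, -0.1211, 0.0983]
tool_rot: [0.002, 0.71, 0.704, 0.001]
contact_force: [0.3, 0.1, -0.8]
gripper_width: 0.793
grasp_force: 69.0
```

```bash
python3 - <<'E'
from h import *
plan(.501,-.1195,.058,90)
s=state(); im,d=grab_frame("wrist"); C=cloud("wrist",d,s); ok=d>0; im=im.astype(int)
P=C[ok&(C[...,2]>.12)&(C[...,2]<.145)&(abs(C[...,0]-.5)<.05)&(abs(C[...,1]+.12)<.075)]
print("boxtop",cv2.minAreaRect((P[:,:2]*1000).astype(np.float32)),np.median(P[:,2]))
m=ok&(C[...,2]>.014)&(C[...,2]<.024)&(im[...,0]-im[...,2]>35)&(abs(C[...,0]-.46)<.11)&(abs(C[...,1]+.166)<.135)
P=C[m][:,:2]; print("tray",len(P),np.percentile(P,[.5,50,99.5],axis=0))
E
```

```text
t 21.05 at [ 0.5063 -0.1211  0.0983] phi 89.6 shift [ 0.07 -0.22  1.61] turn [ 0.03  0.01 -0.05] w 0.793 gf 69.0
boxtop ((503.5170593261719, -106.36907196044922), (92.39903259277344, 97.5546646118164), 2.332334518432617) 0.1336996602177367
tray 3853 [[ 0.36710615 -0.283969  ]
 [ 0.45149795 -0.04699771]
 [ 0.5470531  -0.04265768]]
```

jog_arm:
  targets:
    - [[0.08,-0.2,0],[0,0,0],0]
    - [[0.08,-0.2,0.5],[0,0,0],0]
    - [[0.08,-0.2,0.9],[0,0,0],0]
    - [[0.08,-0.2,1.2],[0,0,0],0]
    - [[0.08,-0.2,1.4],[0,0,0],0]
    - [[0.08,-0.2,1.55],[0,0,0],0]
    - [[0.08,-0.2,1.6],[0,0,0],0]

```text
time: 21.98
tool_pos: [0.4993, -0.1186, 0.0564]
tool_rot: [-0.001, 0.71, 0.704, -0.0]
contact_force: [-6.9, 2.3, 11.5]
gripper_width: 0.79
grasp_force: 70.8
```

jog_arm:
  targets:
    - [[0,0,-0.03],[0,0,0],0]
    - [[0,0,-0.03],[0,0,0],100]
    - [[0,0,-0.03],[0,0,0],100]
    - [[0,0,-0.03],[0,0,0],100]
    - [[0,0,-1],[0,0,0],100]
    - [[0,0,-3],[0,0,0],100]
    - [[0,0,-5.4],[0,0,0],100]
    - [[0,0,-7],[0,0,0],100]

```text
time: 22.98
tool_pos: [0.5001, -0.119, 0.2336]
tool_rot: [0.002, 0.71, 0.704, 0.001]
contact_force: [0.0, -0.8, -0.4]
gripper_width: 0.997
grasp_force: 0.0
```

```bash
python3 - <<'E'
from h import *
s=state(); im,d=grab_frame("wrist"); C=cloud("wrist",d,s); ok=d>0
P=C[ok&(C[...,2]>.08)&(C[...,2]<.1)&(abs(C[...,0]-.5)<.05)&(abs(C[...,1]+.12)<.08)]
print("boxtop",len(P),cv2.minAreaRect((P[:,:2]*1000).astype(np.float32)),np.median(P[:,2]))
plan(.412,.351,.24,29)
E
```

```text
boxtop 9530 ((498.82611083984375, -117.57892608642578), (65.01004791259766, 122.40399169921875), 0.16880005598068237) 0.09204466046530077
t 23.02 at [ 0.5024 -0.1199  0.2395] phi 89.5 shift [18.8  -3.77 -0.15] turn [ 0.09 -0.01  7.57] w 1.002 gf 0.0
```

jog_arm:
  targets:
    - [[2.4,-0.5,-0.2],[0,0,1],100]
    - [[4.8,-1,-0.2],[0,0,2],100]
    - [[7.2,-1.5,-0.2],[0,0,3],100]
    - [[9.6,-2,-0.2],[0,0,4],100]
    - [[12,-2.5,-0.2],[0,0,5],100]
    - [[14.4,-3,-0.2],[0,0,6],100]
    - [[16.8,-3.4,-0.2],[0,0,7],100]
    - [[18.8,-3.8,-0.2],[0,0,7.6],50]

```text
time: 24.02
tool_pos: [0.4074, 0.3543, 0.2349]
tool_rot: [-0.0, 0.969, 0.247, 0.0]
contact_force: [0.5, -1.0, 0.3]
gripper_width: 0.819
grasp_force: 0.0
```

```bash
python3 -c "
from h import *
plan(.412,.351,.16,29)"
```

```text
t 24.02 at [0.4074 0.3543 0.2349] phi 28.6 shift [0.1  0.21 3.  ] turn [-0.   -0.   -0.05] w 0.819 gf 0.0
```

jog_arm:
  targets:
    - [[0.1,0.2,2],[0,0,0],40]
    - [[0.1,0.2,3],[0,0,0],40]
    - [[0.1,0.2,3],[0,0,0],40]
    - [[0.1,0.2,3],[0,0,0],40]

```text
time: 24.52
tool_pos: [0.4135, 0.3492, 0.1614]
tool_rot: [-0.0, 0.969, 0.248, 0.001]
contact_force: [0.7, -0.2, 1.2]
gripper_width: 0.4
grasp_force: 0.0
```

```bash
python3 - <<'E'
from h import *
s=state(); im,d=grab_frame("wrist"); save("w7",im); C=cloud("wrist",d,s); i=im.astype(int)
G=onplane("wrist",np.mgrid[:512,:384].reshape(2,-1).T,.005,s).reshape(512,384,3).transpose(1,0,2)
rel=G[...,:2]-[.412,.351]
m=((i.min(2)>95)&(np.linalg.norm(rel,axis=2)<.085)&(i.max(2)-i.min(2)<60)&(C[...,2]<.03)).astype(np.uint8)
n,lab,st,_=cv2.connectedComponentsWithStats(m); k=1+st[1:,4].argmax(); m=lab==k
P=G[m][:,:2]; r=cv2.minAreaRect((P*1000).astype(np.float32)); print(len(P),r)
c=np.array(r[0])/1000
dd=P-P.mean(0); ax=np.linalg.svd(dd,full_matrices=False)[2][0]; ax*=np.sign(ax[0]); print("axis",np.degrees(np.arctan2(ax[1],ax[0])))
t=(P-c)@ax; w=(P-c)@[-ax[1],ax[0]]; z=C[m][:,2]
for a in np.arange(-.065,.065,.013):
    q=(t>=a)&(t<a+.013); print(round(a+.0065,4),q.sum(),"w",np.percentile(w[q],[2,98]).round(4) if q.any() else "", "z",np.median(z[q]).round(4) if q.any() else "")
plan(*c,.003,29)
E
```

```text
1896 ((408.4225769042969, 351.7593994140625), (126.615966796875, 26.863391876220703), 29.26320457458496)
axis 31.19751092804201
-0.0585 110 w [-0.0067  0.0033] z 0.0037
-0.0455 129 w [-0.0062  0.0037] z 0.0056
-0.0325 129 w [-0.0057  0.0032] z 0.0073
-0.0195 113 w [-0.0052  0.0025] z 0.009
-0.0065 100 w [-0.0048  0.0019] z 0.0102
0.0065 92 w [-0.0044  0.0013] z 0.0104
0.0195 141 w [-0.0072  0.005 ] z 0.008
0.0325 378 w [-0.0137  0.0105] z 0.0044
0.0455 432 w [-0.0141  0.011 ] z 0.0031
0.0585 272 w [-0.0117  0.0086] z 0.0056
t 24.57 at [0.4138 0.3494 0.1621] phi 28.7 shift [-0.16 -0.19  6.36] turn [-0.   -0.02 -0.04] w 0.401 gf 0.0
```

View pics/w7.png

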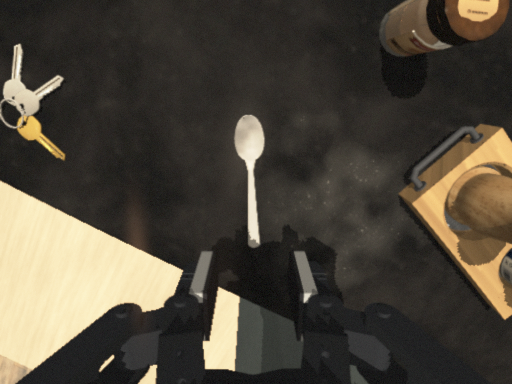

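The view shows the spoon with its bowl at (249,135) and handle end at (254,242), centre (0.410,0.352), axis about 31°, handle arched about 9 mm up. Descend.

jog_arm:
  targets:
    - [[0,-0.15,2.4],[0,0,-0.3],40]
    - [[0,-0.15,4.5],[0,0,-0.3],40]
    - [[0,-0.15,5.6],[0,0,-0.3],40]
    - [[0,-0.15,6.1],[0,0,-0.3],40]
    - [[0,-0.15,6.3],[0,0,-0.3],40]
    - [[0,-0.15,6.3],[0,0,-0.3],40]

```text
time: 25.32
tool_pos: [0.4121, 0.3529, 0.0042]
tool_rot: [-0.0, 0.963, 0.268, 0.001]
contact_force: [-0.7, 0.0, 0.3]
gripper_width: 0.398
grasp_force: 0.0
```

jog_arm:
  targets:
    - [[0,0,0.06],[0,0,0],0]
    - [[0,0,0.06],[0,0,0],0]
    - [[0,0,0.06],[0,0,0],0]
    - [[0,0,0.06],[0,0,0],0]
    - [[0,0,0.06],[0,0,0],0]

```text
time: 25.95
tool_pos: [0.4125, 0.3531, 0.0037]
tool_rot: [-0.0, 0.963, 0.268, 0.002]
contact_force: [-2.0, -1.1, 7.2]
gripper_width: 0.206
grasp_force: 58.4
```

```bash
python3 -c "
from h import *
plan(.413,-.165,.24,90)"
```

```text
t 25.95 at [0.4125 0.3531 0.0037] phi 31.1 shift [-10.67  17.75  -9.48] turn [ 0.01 -0.02 -7.36] w 0.206 gf 58.4
```

jog_arm:
  targets:
    - [[0,0,-1],[0,0,0],0]
    - [[0,0,-3],[0,0,0],0]
    - [[0,0,-5],[0,0,0],0]
    - [[0,0,-7],[0,0,0],0]
    - [[0,0,-9.4],[0,0,0],0]
    - [[0,0,-9.4],[0,0,0],0]

```text
time: 26.7
tool_pos: [0.4139, 0.3542, 0.2445]
tool_rot: [-0.002, 0.963, 0.268, 0.007]
contact_force: [0.4, -0.5, -0.3]
gripper_width: 0.202
grasp_force: 58.5
```

```bash
python3 - <<'E'
from h import *
plan(.413,-.165,.24,90)
im,d=grab_frame("wrist"); save("w8",im)
E
```

```text
t 26.7 at [0.4139 0.3542 0.2445] phi 31.1 shift [-10.77  17.76   0.02] turn [ 0.05 -0.09 -7.36] w 0.202 gf 58.5
```

View pics/w8.png

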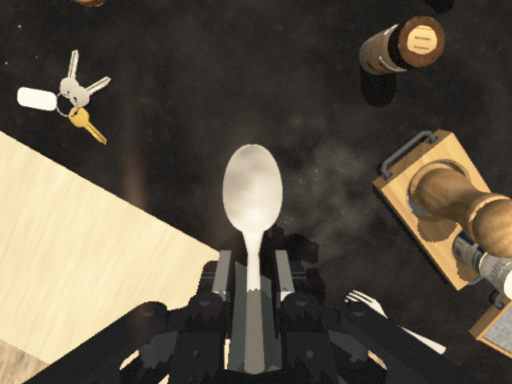

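The spoon is held level, with its bowl at (253,190) and its handle running back through the fingers. Carry it to the tray.

jog_arm:
  targets:
    - [[-1.2,2,0],[0,0,-0.9],0]
    - [[-2.4,4,0],[0,0,-1.8],0]
    - [[-3.7,6.1,0],[0,0,-2.7],0]
    - [[-5,8.2,0],[0,0,-3.6],0]
    - [[-6.2,10.3,0],[0,0,-4.5],0]
    - [[-7.5,12.4,0],[0,0,-5.4],0]
    - [[-8.8,14.5,0],[0,0,-6.4],0]
    - [[-10,16.5,0],[0,0,-7.4],0]

```text
time: 27.75
tool_pos: [0.4092, -0.1305, 0.2347]
tool_rot: [-0.001, 0.705, 0.71, -0.0]
contact_force: [1.6, 1.2, -0.1]
gripper_width: 0.205
grasp_force: 58.5
```

```bash
python3 -c "
from h import *
plan(.413,-.165,.06,90)"
```

```text
t 27.75 at [ 0.4092 -0.1305  0.2347] phi 90.4 shift [-1.39  0.15  6.99] turn [-0.01 -0.01  0.05] w 0.205 gf 58.5
```

jog_arm:
  targets:
    - [[-1.4,-0.2,1],[0,0,0],0]
    - [[-1.4,-0.2,3.4],[0,0,0],0]
    - [[-1.4,-0.2,5.8],[0,0,0],0]
    - [[-1.4,-0.2,7.2],[0,0,0],0]
    - [[-1.4,-0.2,7.2],[0,0,0],0]

```text
time: 28.38
tool_pos: [0.4018, -0.1617, 0.0517]
tool_rot: [-0.005, 0.706, 0.708, -0.001]
contact_force: [0.9, 0.1, -0.5]
gripper_width: 0.203
grasp_force: 58.5
```

```bash
python3 -c "
from h import *
plan(.404,-.165,.0105,90)"
```

```text
t 28.38 at [ 0.4018 -0.1617  0.0517] phi 90.1 shift [-0.14  0.1   1.65] turn [-0.06 -0.04  0.02] w 0.203 gf 58.5
```

jog_arm:
  targets:
    - [[-0.1,0.1,0.8],[0,0,0],0]
    - [[-0.1,0.1,1.3],[0,0,0],0]
    - [[-0.1,0.1,1.6],[0,0,0],0]
    - [[-0.1,0.1,1.6],[0,0,0],0]

```text
time: 28.88
tool_pos: [0.4078, -0.1662, 0.0162]
tool_rot: [-0.0, 0.706, 0.708, -0.0]
contact_force: [-0.3, -0.5, -0.2]
gripper_width: 0.202
grasp_force: 58.5
```

jog_arm:
  targets:
    - [[0,-0.1,0.1],[0,0,0],0]
    - [[0,-0.1,0.2],[0,0,0],0]
    - [[0,-0.1,0.22],[0,0,0],0]

```text
time: 29.25
tool_pos: [0.4054, -0.1664, 0.0107]
tool_rot: [0.0, 0.706, 0.708, -0.0]
contact_force: [-0.4, 0.0, -0.2]
gripper_width: 0.204
grasp_force: 58.5
```

jog_arm:
  targets:
    - [[0,0,0],[0,0,0],42]
    - [[0,0,0],[0,0,0],42]
    - [[0,0,0],[0,0,0],42]
    - [[0,0,-1],[0,0,0],42]
    - [[0,0,-3],[0,0,0],42]
    - [[0,0,-5.4],[0,0,0],42]
    - [[0,0,-7.8],[0,0,0],42]
    - [[-4,-2,-9],[0,0,0],42]

```text
time: 30.25
tool_pos: [0.3814, -0.2203, 0.2277]
tool_rot: [0.005, 0.703, 0.711, 0.001]
contact_force: [0.6, -1.9, -0.5]
gripper_width: 0.42
grasp_force: 0.0
```

jog_arm:
  targets:
    - [[-2.4,0,0],[0,0,0],42]
    - [[-4.8,0,0],[0,0,0],42]
    - [[-4.8,0,0],[0,0,0],42]

```text
time: 30.62
tool_pos: [0.3781, -0.3434, 0.2214]
tool_rot: [-0.001, 0.708, 0.707, -0.0]
contact_force: [-0.9, 0.2, -0.8]
gripper_width: 0.418
grasp_force: 0.0
```

```bash
python3 - <<'E'
from h import *
s=state(); print(s["tool_pos"],s["time"]); im,d=grab_frame("wrist"); C=cloud("wrist",d,s); ok=d>0; i=im.astype(int)
t,td=grab_frame("top"); D=cloud("top",td)
big=np.vstack([cv2.resize(im,(512,384))[:,:400],]) 
a=cv2.resize(t[120:250,190:390],(600,390)); b=cv2.resize(im,(520,390)); 
save("fin",cv2.resize(np.hstack([a,b]),(800,279)))
for k,c,lo,hi,r in(("mill",[.503,.16],.12,.17,.04),("jar",[.4755,.0745],.1,.125,.04),("lemon",[.501,-.238],.03,.09,.045),("box",[.5,-.119],.083,.1,.09),("dark",[.589,.301],.09,.12,.04),("garlic",[.632,-.214],.02,.07,.04)):
    for n,A in(("w",C),("t",D)):
        Q=A[(np.linalg.norm(A[...,:2]-c,axis=2)<r)&(A[...,2]>lo)&(A[...,2]<hi)]
        if len(Q)>30: R_=cv2.minAreaRect((Q[:,:2]*1000).astype(np.float32)); print(k,n,len(Q),np.round(R_[0],1),np.round(R_[1],1),round(float(Q[:,2].max()),4))
E
```

```text
[ 0.37811786 -0.34342686  0.22136008] 30.625
mill t 214 [504.4 161.3] [47.5 45.2] 0.1699
jar t 185 [476.4  71.7] [42.8 45.1] 0.1227
lemon w 3700 [ 498.5 -237.3] [59.9 57.5] 0.0658
lemon t 290 [ 502.3 -234.8] [58.9 57.3] 0.07
box t 824 [ 502.2 -118.8] [ 66.6 120.9] 0.0998
dark t 146 [590.  300.5] [38.2 39.8] 0.1133
garlic w 1271 [ 618.5 -220. ] [29.2 51.1] 0.0422
garlic t 192 [ 633.4 -218.2] [51.1 49.8] 0.0581
```

View pics/fin.png

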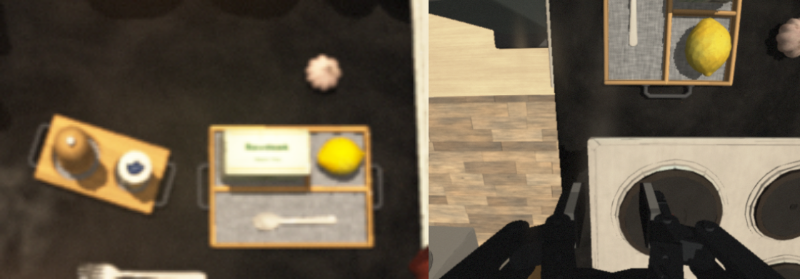

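The final view shows the mill and jar in the carrier. In the tray, the box is upright in the large bay, the lemon in the small bay, and the spoon lengthwise in the long bay at (295,220). The garlic and dark jar have not moved.

```bash
python3 -c "
from h import *
print(job_done())"
```

```text
the job is handed in; nothing more can be done
None
```

I handed the job in at about 31 s of the 118 s; the hand-in returned no verdict. In the last camera check the mill, white-capped jar, tea box, lemon and teaspoon were all in their places, and the dark-capped jar and garlic had not moved.

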